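# Park the solder pot and hang up the parts pail

### The arm

A 6-joint arm with a two-finger parallel gripper is mounted at the origin on the work surface. World frame = base frame: x ahead of the robot, y to its left, z up, the work surface at z = 0. Lengths are in m, angles in rad, forces in N, time in s.
With the tool pointing down it reaches from about 0.25 to 0.775 m from the base axis. Payload 4 kg.
Tool frame: the origin (TCP) lies midway between the tips of the shut fingers; the grasp point (between the pads) lies grip_point_offset behind it (grip_point_offset is the distance from the TCP to the grasp point, in m); z points along the fingers, y is the line along which they close (so a half turn about z gives the same grasp; the last joint's range is limited). The gripper opens to 94 mm and grips with 3 to 60 N. Pads are 16 mm wide; open, the fingers measure 119 mm over their backs; the gripper's body (75 mm by 177 mm) begins 78 mm behind the grasp point.
Start: joints at [-1.328, 0.087, 1.371, -0, 1.684, -0.103], TCP at [0.186, -0.517, 0.206] pointing down, gripper open.
Joint ranges: [-3.1, 3.1], [-0.76, 2.03], [0.27, 2.55], [-1.08, 4.22], [0.17, 2.65], [-2.57, 2.57]. Speed limits (rad/s): [2.79, 2.79, 3.14, 3.14, 3.14, 3.14].

### API

Orientations are given as a unit quaternion [x, y, z, w].
In Python, from rig import state, capture, camera_model, job_done, masks_of, grip_point_offset gives the robot as it stands.
- The arm moves only by the tool step_arm, never from a script. Its argument "increments" is a list of rows, each a list of 3 entries, a list of its own where there are three numbers: the shift along the tool's x, y, z each as a share of 400 mm, from -1 to 1, then the turn about the tool's z as a share of 1.5 rad, from -1 to 1, then the opening, from -1 (shut) to 1 (fully open). In form: [[[dx, dy, dz], spin, grip], ...]. A call has 1 to 12 rows; each row is the pose to reach, as a shift and turn from the pose commanded when the call began, along the tool's axes at that moment; what a row does not reach only later rows make up. A row lasts 1/12 s, in which the tool goes at most 41.7 mm and 7.16 degrees, less where a joint would pass 70% of its speed; a pose out of reach is approached as far as the arm can. A call with a number of a shift or a turn outside -1 to 1 is refused whole. A call with a gripper value outside its range is refused whole. The fingers move at their own pace and stop on an object; the grip force is fixed at half the most. Time passes only in rows, so rows that repeat a pose let the fingers close. It gives the time, the measured TCP pose, the force, the opening and the grip force at its end, in the units of the state.
- state(): the state, without advancing time (a new reading comes with each control period).
- capture(name): name is "scene" or "top" or "wrist"; returns the picture (384x512x3 uint8, red, green, blue); there is no depth.
- camera_model(name): a dict with "fx", "fy", "cx", "cy" (pixels), "eye" and "attitude" of the camera in the world; the wrist camera has in their place "T_tool_cam" (4x4, takes a point from camera to tool coordinates, whose origin is the TCP and whose axes are the flange's). Camera axes: x right, y up, looking along -z (the intrinsics and any distortion apply to the point x, -y, -z); pixel columns grow to the right and rows downward; lengths in m; the calibration is good to about 2 mm. A picture is of the moment at which its call begins: read the wrist's pose just before it. camera_model takes no time and is no camera call.
- job_done(): hands the job in; it is judged then, once.
Trained networks look in the newest picture that a camera, given by its name, has taken for a name from the list of things; names that differ only in an ending like _2 or _b are one class to them, and where a whole thing is asked for, a point or a joint stands for the part that bears it (a point fixed in the world has none). Each returns a list of dicts, best first, with "conf" (0 to 1); they miss things now and then, are a little off and sometimes report something else, mostly with a low value. They report only what shows in the picture. A call takes as long as a camera call.
- masks_of(camera, query): "pixels" (384x512 bool, what is visible of it) and "box" ([centre column, centre row, width, height] in pixels, round what is visible of it).
The state is a dict: "t": time; "qpos": joint angles; "dq": joint speeds; "effort": joint torques, N m; "ee_pos": TCP position; "ee_rot": TCP orientation; "ft_force": force on the tool from outside, world axes, zero at the start; "torque": the same for the moment, N m; "finger_gap": finger opening in m; "grasp_force": force on a finger pad.
Only numpy, scipy, OpenCV 4.12 (cv2) and the standard library are available. Lean on these libraries where they do the work, as an engineer would, in place of code of your own. Each camera call takes 0.05 s, during which the arm holds its last target. There are 200 camera calls.

### The job

Clear the space under the hook stand: slide the cold solder pot along the bench onto the blue spot with the white rim, keeping it flat on the bench all the way (do not lift or tip it). Then hang the orange parts pail by its wire handle in the hook and let go, so that it hangs there still. Leave the blue pail and the other things on the bench where they are.

Things in the scene. Friction and masses are not known exactly. Their poses are not given: they have to be found in the camera images.
- stand: Fixed hook stand. Origin on the bench under its 16 mm steel post, which ends at height 256 mm, nothing higher. An 8 mm wire arm runs from the post top along the stand's -x (roughly towards the robot; turned at most 0.2 rad) and ends in an open U-shaped hook. Base plate 12 mm high, x -30 to +80, 160 mm wide. The pot starts on a yellow ring painted under the hook tip.
- hook_seat (a point): Where the centre of a hanging handle bar lies: middle of the hook's U, 110 mm in front (-x) of the post, height 249 mm; stand's axes. Wire centre in the stand's x, height: -75, 252; -95, 240; -125, 240; free tip -142, 260 (orange; top 264). The hook opens upward and its wire runs along x, so a hanging pail's bar lies along y.
- mark: Blue spot with a white rim painted flat on the bench to the left (+y) of the hook, 112 mm outer diameter, no thickness to speak of; origin at its centre.
- pot: Cold solder pot (solid inside, about 0.45 kg): round steel, 80 mm diameter, 55 mm high, with a black straight handle along its own -x, 14 mm wide and high, from x -38 to -148 mm, centre height 42 mm. Origin at the centre of its underside, z up. Starts under the hook, handle roughly towards the robot (within 0.45 rad).
- pot_grip (a point): Good place to pinch the pot's handle from above (closing along the pot's y): on the handle's centre line, 115 mm from the pot's axis, 42 mm above its underside. There the gripper stays clear of the hook above the pot.
- pail: Orange pail, about 0.16 kg: round, open, empty, 92 mm diameter at the rim, 60 mm high. Its steel handle is a stiff square arch fixed upright on the rim: top bar along the pail's y, 10 mm diameter, centre height 140 mm, legs at y -44 and +44; clear window between rim and bar 75 mm high. Origin at the centre of the underside. Turned at most 0.4 rad from the robot's axes.
- pail_bar (a point): Middle of the orange pail's top bar, on its centre line (pail frame 0, 0, 140 mm). The hook must pass through the window under the bar and take the bar here, so pinch the bar from above (closing along the pail's x) about 27 mm to one side of this point.
- bluepail: Blue pail, otherwise the same as the orange one, standing on the bench, either may be nearer; leave it alone. Origin at the centre of its underside.
- spool: White spool of solder wire standing on its flange, 64 mm diameter, 42 mm high, origin under its centre; leave it alone.
- jar: Amber jar with yellow cap, 56 mm diameter, 60 mm high, origin under its centre; leave it alone.
- driver: Green-handled screwdriver lying on the bench beyond the pails, 200 mm long, 26 mm thick, origin at mid-length; leave it alone.
- tray: Small yellow open tray 110 x 80 x 35 mm at the left, origin under its centre; leave it alone.

How it is judged:
By the outcome, as a careful person would: the job done as asked, in the order asked, and still so for the second after the job is handed in, with the robot touching nothing.
It also fails if it takes over 72 s, if anything falls off the work surface, if the arm or the gripper's body presses on something with over 40 N, if the wrist force passes 120 N, or if a joint passes its speed limit or range.

## Working session

There is one attempt and no reset: what is moved stays moved. The work goes in short steps, Python scripts to look and compute and a tool call to move; the robot and the scene stay as the last step left them, time stands still between calls to the robot, and variables do not carry over. Pictures are saved under pics/ and viewed, at most 10 in all, crops included, and the job is handed in when it is done.

Besides the shell and the picture viewer there is one more tool, called after "Request:" by a JSON object that holds its "op" and its "data", one argument or row to a line. step_arm: Moves the arm, as the interface text tells. Shift numbers are shares of 400 mm and turn numbers shares of 1.5 rad, none past 1 either way. Its arguments: {"type":"object","properties":{"increments":{"type":"array"}},"required":["increments"]}

```bash
mkdir -p pics; ls
python3 - <<'E'
from rig import *
import cv2,numpy as np
s=state();print(s['t'],s['ee_pos'],s['ee_rot'],s['finger_gap'],grip_point_offset)
ims=[]
for c in('scene','top'):
    im=capture(c);m=camera_model(c);print(c,m);np.save(f'{c}.npy',im)
    ims.append(im)
    cv2.imwrite(f'pics/{c}0.png',im[:,:,::-1])
    for q in('stand','mark','pot','pail','bluepail','spool','jar','driver','tray'):
        r=masks_of(c,q);print(c,q,[(round(d['conf'],2),np.round(d['box']).tolist()) for d in r[:3]])
        for k,d in enumerate(r[:2]): np.save(f'm_{c}_{q}_{k}.npy',d['pixels'])
print(camera_model('wrist'))
E
```

```text
pics
0.0 [ 0.1862812  -0.51693812  0.20432562] [ 9.85090220e-01  1.72035255e-01 -8.18809746e-05 -1.05995281e-03] 0.0939686888604351 0.0188
scene {'fx': 358.72286558394757, 'fy': 358.72286558394757, 'cx': 258.6460945083867, 'cy': 193.5677994661986, 'eye': array([1.29918272, 0.12764528, 1.14079623]), 'attitude': array([0.19883392, 0.23123979, 0.70690791, 0.63818056])}
scene stand []
scene mark []
scene pot [(0.59, [285.0, 192.0, 11.0, 46.0]), (0.2, [144.0, 175.0, 33.0, 31.0])]
scene pail [(0.91, [198.0, 176.0, 28.0, 32.0]), (0.69, [204.0, 243.0, 21.0, 18.0]), (0.62, [174.0, 222.0, 7.0, 35.0])]
scene bluepail [(0.75, [146.0, 175.0, 33.0, 34.0])]
scene spool [(0.88, [204.0, 243.0, 23.0, 19.0])]
scene jar [(0.74, [151.0, 239.0, 22.0, 19.0])]
scene driver [(0.76, [174.0, 226.0, 5.0, 26.0])]
scene tray [(0.76, [391.0, 235.0, 28.0, 36.0])]
top {'fx': 496.03307407062147, 'fy': 496.03307407062147, 'cx': 262.5821960681611, 'cy': 185.82588050486368, 'eye': array([0.46020797, 0.0488317 , 1.54197045]), 'attitude': array([-0.03531033,  0.04552592,  0.71481601, -0.69693518])}
top stand [(0.95, [239.
[... 262 characters left out ...]
7, [412.0, 233.0, 40.0, 28.0])]
top jar [(0.55, [233.0, 233.0, 29.0, 63.0]), (0.53, [377.0, 153.0, 20.0, 24.0])]
top driver [(0.69, [355.0, 172.0, 20.0, 31.0]), (0.21, [346.0, 240.0, 39.0, 31.0])]
top tray [(0.93, [105.0, 189.0, 37.0, 40.0])]
{'fx': 314.8621984724429, 'fy': 314.8621984724429, 'cx': 255.80753703484777, 'cy': 196.7043745262151, 'T_tool_cam': array([[-8.99474855e-04,  9.70173037e-01,  2.42411775e-01,
         7.06491701e-02],
       [ 9.99999497e-01,  7.65020745e-04,  6.48779965e-04,
        -5.49436333e-04],
       [ 4.43978793e-04,  2.42412236e-01, -9.70173237e-01,
        -1.78559186e-01],
       [ 0.00000000e+00,  0.00000000e+00,  0.00000000e+00,
         1.00000000e+00]])}
```

Run:
```python
import cv2,numpy as np
a=np.load('top.npy')[120:290,70:450,::-1]; a=cv2.resize(a,None,fx=2.1,fy=2.1,interpolation=cv2.INTER_CUBIC)
b=np.load('scene.npy')[135:265,120:420,::-1]; b=cv2.resize(b,None,fx=1.8,fy=1.8,interpolation=cv2.INTER_CUBIC)
c=np.zeros((a.shape[0]+b.shape[0],798,3),np.uint8);c[:a.shape[0],:a.shape[1]]=a;c[a.shape[0]:,:b.shape[1]]=b
cv2.imwrite('pics/both.png',c);print(c.shape)
```

```text
(591, 798, 3)
```

View pics/both.png

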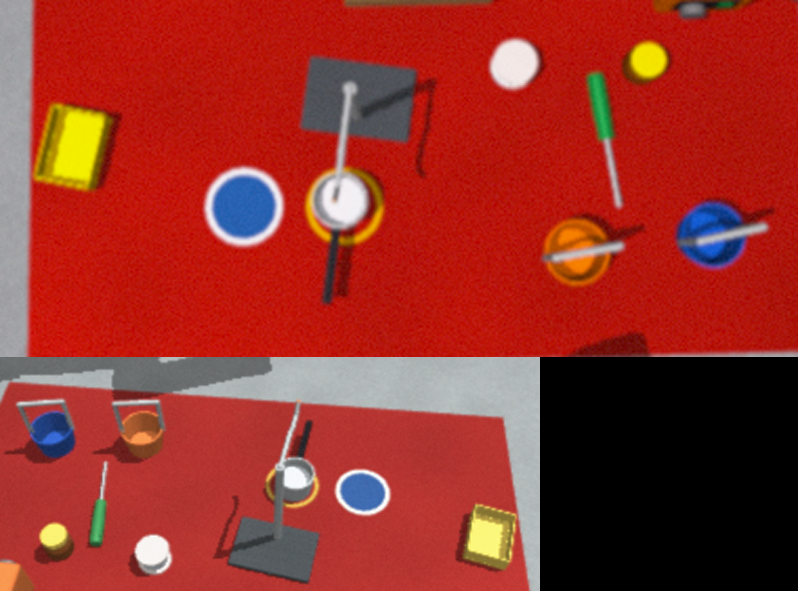

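The picture shows, in full-frame pixels: mark about (186,218), pot about (233,215) with its handle end at (226,263), post top at (236,162), orange pail bar from (331,243) to (367,237). The blue pail is to its right, at about (409,232).

```bash
cat > h.py <<'E'
import numpy as np,cv2
from scipy.spatial.transform import Rotation as R
from rig import *
def cam(c,s=None):
    m=camera_model(c)
    if c=='wrist':
        T=np.eye(4);T[:3,:3]=R.from_quat(s['ee_rot']).as_matrix();T[:3,3]=s['ee_pos'];T=T@m['T_tool_cam']
        return m,T[:3,3],T[:3,:3]
    return m,m['eye'],R.from_quat(m['attitude']).as_matrix()
def unproj(C,uv,z):
    m,e,A=C;uv=np.atleast_2d(uv).astype(float)
    d=np.c_[(uv[:,0]-m['cx'])/m['fx'],-(uv[:,1]-m['cy'])/m['fy'],-np.ones(len(uv))]@A.T
    return e+d*((z-e[2])/d[:,2])[:,None]
def proj(C,P):
    m,e,A=C;p=(np.atleast_2d(P)-e)@A
    return np.c_[m['cx']-m['fx']*p[:,0]/p[:,2],m['cy']+m['fy']*p[:,1]/p[:,2]]
def pix(mask):
    v,u=np.nonzero(mask);return np.c_[u,v]
def tool(s,P):  # world point -> tool coordinates
    return R.from_quat(s['ee_rot']).inv().apply(np.asarray(P)-s['ee_pos'])
E
python3 - <<'E'
from h import *
C=cam('top');im=np.load('top.npy').astype(int);hsv=cv2.cvtColor(im.astype(np.uint8),cv2.COLOR_RGB2HSV).astype(int)
H,S,V=hsv[...,0],hsv[...,1],hsv[...,2]
def box(u0,v0,u1,v1):
    b=np.zeros(H.shape,bool);b[v0:v1,u0:u1]=1;return b
f=lambda n,p:print(n,np.round(p,4).tolist())
mk=(abs(H-108)<15)&(S>100)&box(165,195,208,242);f('mark',unproj(C,pix(mk).mean(0),0))
bp=np.array([[310,57],[416,69],[408,142],[302,130]])/2.1+[70,120];bw=unproj(C,bp,.012);f('plate',bw)
f('post top',unproj(C,np.array([349,89])/2.1+[70,120],.256))
st=(S<110)&(V>90)&box(228,160,240,205)
p=pix(st);w=unproj(C,p,.252)
vx,vy,x0,y0=cv2.fitLine(w[:,:2].astype(np.float32),cv2.DIST_HUBER,0,0.01,0.01).ravel();f('arm yaw dir',[vx,vy,np.arctan2(-vy,-vx) if vx<0 else np.arctan2(vy,vx),x0,y0])
hd=(V<75)&box(220,228,236,268);w=unproj(C,pix(hd),.049)[:,:2].astype(np.float32)
vx,vy,x0,y0=cv2.fitLine(w,cv2.DIST_HUBER,0,0.01,0.01).ravel();f('handle',[vx,vy,x0,y0,w[:,0].min(),w[:,0].max(),len(w)])
po=(S<120)&(V>70)&box(217,200,250,229);cnt,_=cv2.findContours(po.astype(np.uint8),0,1);c=max(cnt,key=len)
(cu,cv_),r=cv2.minEnclosingCircle(c);f('pot',unproj(C,[cu,cv_],.055));print(cu,cv_,r)
ba=(S<140)&(V>90)&box(325,228,372,252);w=unproj(C,pix(ba),.143)[:,:2].astype(np.float32)
vx,vy,x0,y0=cv2.fitLine(w,cv2.DIST_HUBER,0,0.01,0.01).ravel();t=(w-[x0,y0])@[vx,vy];f('bar',[vx,vy,x0,y0,t.min(),t.max(),len(w)])
for q,z in(('bluepail',.1),('pail',.06)):pass
orr=(H<22)&(H>8)&(S>120)&box(320,220,375,260);print(orr.sum());cnt,_=cv2.findContours(orr.astype(np.uint8),0,1);c=max(cnt,key=len);(cu,cv_),r=cv2.minEnclosingCircle(c);f('pail rim c',unproj(C,[cu,cv_],.06));print(cu,cv_,r)
s=state();print(R.from_quat(s['ee_rot']).as_matrix().round(3))
E
```

```text
mark [[0.5428, 0.265, 0.0]]
plate [[0.761, 0.1619, 0.012], [0.7391, 0.0044, 0.012], [0.63, 0.0193, 0.012], [0.6517, 0.1754, 0.012]]
post top [[0.6713, 0.0959, 0.256]]
arm yaw dir [0.9937000274658203, -0.11209999769926071, -0.11230000108480453, 0.6255999803543091, 0.10320000350475311]
handle [0.9887, -0.1499, 0.4514, 0.1348, 0.4032, 0.5007, 89.0]
pot [[0.5471, 0.1206, 0.055]]
231.44972229003906 214.32681274414062 14.410545349121094
bar [0.144, -0.9896, 0.4628, -0.212, -0.057, 0.05, 182.0]
670
pail rim c [[0.4753, -0.212, 0.06]]
343.5 235.5 15.182326316833496
[[ 0.941  0.339  0.   ]
 [ 0.339 -0.941 -0.   ]
 [ 0.     0.    -1.   ]]
```

Request:
{"op": "step_arm", "data": {
  "increments": [
    [[0.57,-0.66,0],0.16,1],
    [[0.57,-0.66,0],0.16,1],
    [[0.57,-0.66,0],0.16,1],
    [[0.57,-0.66,0],0.16,1],
    [[0.57,-0.66,0],0.16,1],
    [[0.57,-0.66,0],0.16,1],
    [[0.57,-0.66,0],0.16,1],
    [[0.57,-0.66,0],0.16,1],
    [[0.57,-0.66,0],0.16,1],
    [[0.57,-0.66,0],0.16,1],
    [[0.57,-0.66,0],0.16,1],
    [[0.57,-0.66,0],0.16,1]
  ]
}}

```text
t: 2.0
ee_pos: [0.3113, -0.1925, 0.2056]
ee_rot: [0.999, 0.053, -0.0, 0.0]
ft_force: [0.4, -0.1, -0.4]
finger_gap: 0.0938
grasp_force: 0.0
```

```bash
cat >> h.py <<'E'
def plan(P,yaw,s=None):  # shares for a step to TCP P with tool x at world angle yaw
    s=s or state();d=tool(s,P)/.4
    M=R.from_quat(s['ee_rot']).as_matrix();y0=np.arctan2(M[1,0],M[0,0])
    sp=-(((yaw-y0)+np.pi)%(2*np.pi)-np.pi)/1.5
    print('t',s['t'],'at',s['ee_pos'].round(4),'yaw',round(y0,3),'tilt',M[:,2].round(4),'q',s['qpos'].round(2),'-> shift',d.round(4),'spin',round(sp,4),'F',s['ft_force'].round(1))
E
python3 -c "
from h import *
plan([.41,.14,.206],-.15)"
```

```text
t 2.0 at [ 0.3113 -0.1925  0.2056] yaw 0.105 tilt [-1.e-04 -8.e-04 -1.e+00] q [-0.71 -0.34  1.75 -0.    1.73  0.76] -> shift [ 0.3328 -0.8006 -0.0018] spin 0.1703 F [ 0.4 -0.1 -0.4]
```

Request:
{"op": "step_arm", "data": {
  "increments": [
    [[0.333,-0.8,0],0.17,1],
    [[0.333,-0.8,0],0.17,1],
    [[0.333,-0.8,0],0.17,1],
    [[0.333,-0.8,0],0.17,1],
    [[0.333,-0.8,0],0.17,1],
    [[0.333,-0.8,0],0.17,1],
    [[0.333,-0.8,0],0.17,1],
    [[0.333,-0.8,0],0.17,1],
    [[0.333,-0.8,0],0.17,1],
    [[0.333,-0.8,0],0.17,1],
    [[0.333,-0.8,0],0.17,1],
    [[0.333,-0.8,0],0.17,1]
  ]
}}

```text
t: 3.0
ee_pos: [0.4105, 0.139, 0.205]
ee_rot: [0.997, -0.076, -0.0, 0.001]
ft_force: [0.0, -0.1, -0.1]
finger_gap: 0.0937
grasp_force: 0.0
```

Run:
```python
from h import *
s=state();im=capture('wrist');C=cam('wrist',s);np.save('w1.npy',im)
g=np.array([.434,.137,.049]);o=im[:,:,::-1].copy()
for P in([.434,.137,.049],[.548,.120,.055],[.562,.1087,.249],[.4017,.142,.049]):
    u=proj(C,P)[0];print(P,u.round(1));cv2.circle(o,tuple(int(x) for x in u.round()),3,(0,255,0),1)
cv2.imwrite('pics/w1.png',o)
plan([.434,.137,.0232],-.15)
```

```text
[0.434, 0.137, 0.049] [255. 163.]
[0.548, 0.12, 0.055] [254.4  44.2]
[0.562, 0.1087, 0.249] [ 278.3 -129.8]
[0.4017, 0.142, 0.049] [254.9 192.8]
t 3.05 at [0.4104 0.1387 0.2052] yaw -0.152 tilt [-6.e-04 -1.e-03 -1.e+00] q [ 0.2  -0.18  1.62 -0.    1.69  1.92] -> shift [ 0.0592 -0.0052  0.455 ] spin -0.0013 F [ 0.2 -0.   0.1]
```

View pics/w1.png

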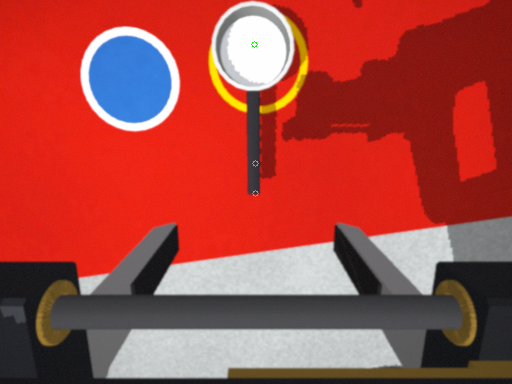

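The picture shows the handle running from (253,90) to (253,193), within 2 px of the estimate. The pot rim is centred at (253,46) and the mark at (130,79).

Request:
{"op": "step_arm", "data": {
  "increments": [
    [[0.059,-0.003,0.1],0,1],
    [[0.059,-0.003,0.2],0,1],
    [[0.059,-0.003,0.3],0,1],
    [[0.059,-0.003,0.39],0,1],
    [[0.059,-0.003,0.45],0,1],
    [[0.059,-0.003,0.455],0,1],
    [[0.059,-0.003,0.455],0,-1],
    [[0.059,-0.003,0.455],0,-1],
    [[0.059,-0.003,0.455],0,-1],
    [[0.059,-0.003,0.455],0,-1],
    [[0.059,-0.003,0.455],0,-1],
    [[0.059,-0.003,0.455],0,-1]
  ]
}}

```text
t: 4.05
ee_pos: [0.4345, 0.1383, 0.0247]
ee_rot: [0.997, -0.074, 0.001, -0.0]
ft_force: [-0.2, -0.4, -0.8]
finger_gap: 0.0575
grasp_force: 0.0
```

Run:
```python
from h import *
s=state();im=np.load('w1.npy')
# pose at w1 was:
s1=dict(ee_pos=np.array([0.4104,0.1387,0.2052]),ee_rot=R.from_matrix(np.array([[np.cos(-.152),np.sin(-.152),0],[np.sin(-.152),-np.cos(-.152),0],[0,0,-1]])).as_quat())
C=cam('wrist',s1)
h=cv2.cvtColor(im,cv2.COLOR_RGB2HSV).astype(int);b=(abs(h[...,0]-108)<12)&(h[...,1]>100);b[200:]=0
print('mark',unproj(C,pix(b).mean(0),0),'pot',unproj(C,[253,46],.055))
print(s['ee_pos'],s['finger_gap'],s['grasp_force'],s['ft_force'],s['t'])
```

```text
mark [[0.54521771 0.26564075 0.        ]] pot [[0.5467723  0.12138209 0.055     ]]
[0.43449803 0.1383394  0.02472387] 0.05753858131593754 0.0 [-0.21738071 -0.37356406 -0.82907383] 4.05
```

Still closing; keep waiting.

Request:
{"op": "step_arm", "data": {
  "increments": [
    [[0,0,0],0,-1],
    [[0,0,0],0,-1],
    [[0,0,0],0,-1],
    [[0,0,0],0,-1],
    [[0,0,0],0,-1],
    [[0,0,0],0,-1],
    [[0,0,0],0,-1],
    [[0,0,0],0,-1],
    [[0,0,0],0,-1],
    [[0,0,0],0,-1],
    [[0,0,0],0,-1],
    [[0,0,0],0,-1]
  ]
}}

```text
t: 5.05
ee_pos: [0.4336, 0.1381, 0.0234]
ee_rot: [0.997, -0.075, -0.0, 0.0]
ft_force: [0.7, 0.3, -0.6]
finger_gap: 0.0137
grasp_force: 30.0
```

Request:
{"op": "step_arm", "data": {
  "increments": [
    [[-0.001,-0.008,0],0,-1],
    [[-0.004,-0.025,0],0,-1],
    [[-0.008,-0.05,0],0,-1],
    [[-0.013,-0.08,0],0,-1],
    [[-0.018,-0.11,0],0,-1],
    [[-0.023,-0.14,0],0,-1],
    [[-0.028,-0.17,0],0,-1],
    [[-0.033,-0.2,0],0,-1],
    [[-0.038,-0.23,0],0,-1],
    [[-0.043,-0.26,0],0,-1],
    [[-0.046,-0.28,0],0,-1],
    [[-0.048,-0.29,0],0,-1]
  ]
}}

```text
t: 6.05
ee_pos: [0.4318, 0.2571, 0.0234]
ee_rot: [0.997, -0.074, -0.0, -0.0]
ft_force: [0.5, -3.4, -0.3]
finger_gap: 0.0141
grasp_force: 30.1
```

Run:
```python
from h import *
im=capture('top');C=cam('top')
for r in masks_of('top','pot')[:2]:print(r['conf'],r['box'],unproj(C,r['box'][:2],.055))
plan([.4336-.002,.1381+.1445,.0234],-.15)
cv2.imwrite('pics/t1.png',im[:,:,::-1])
```

```text
0.61 [193.4, 219.8, 31.5, 30.0] [[0.5336695  0.23446864 0.055     ]]
0.35 [356.8, 184.9, 19.4, 56.1] [[ 0.62657403 -0.26002714  0.055     ]]
t 6.15 at [0.4316 0.2567 0.0234] yaw -0.148 tilt [-4.e-04  6.e-04 -1.e+00] q [0.42 0.09 1.74 0.   1.31 2.14] -> shift [-0.0096 -0.064  -0.    ] spin 0.0014 F [-1.1  0.3  0.2]
```

Request:
{"op": "step_arm", "data": {
  "increments": [
    [[-0.001,-0.008,0],0,-1],
    [[-0.004,-0.025,0],0,-1],
    [[-0.007,-0.045,0],0,-1],
    [[-0.009,-0.058,0],0,-1],
    [[-0.01,-0.064,0],0,-1],
    [[-0.01,-0.064,0],0,-1],
    [[-0.01,-0.064,0],0,-1]
  ]
}}

```text
t: 6.73
ee_pos: [0.4316, 0.2821, 0.0234]
ee_rot: [0.997, -0.074, -0.0, -0.0]
ft_force: [-0.4, -0.4, -1.3]
finger_gap: 0.0135
grasp_force: 30.0
```

Run:
```python
from h import *
im=capture('top');C=cam('top')
h=cv2.cvtColor(im,cv2.COLOR_RGB2HSV).astype(int)
o=cv2.resize(im[170:270,140:290,::-1],None,fx=4,fy=4,interpolation=cv2.INTER_CUBIC)
cv2.imwrite('pics/t2.png',o)
plan([.4336-.002,.1381+.1445,.0234],-.15)
```

```text
t 6.7833 at [0.4316 0.282  0.0234] yaw -0.149 tilt [-2.e-04  5.e-04 -1.e+00] q [0.47 0.12 1.71 0.   1.31 2.19] -> shift [-0.0003 -0.0015 -0.    ] spin 0.0008 F [-0.3 -0.2 -0.7]
```

View pics/t2.png

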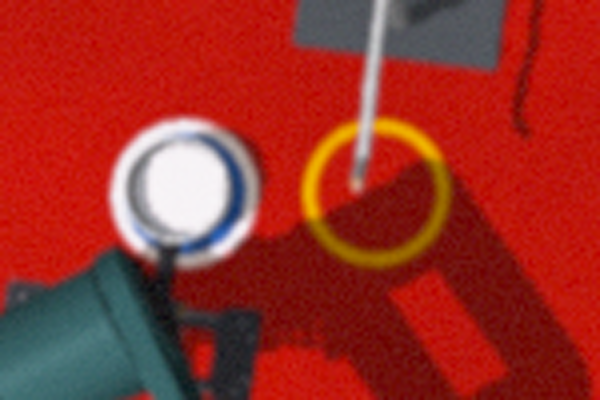

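The pot (crop 182,188) sits centred on the mark (crop 185,193), flat, with the yellow ring now empty. Release it.

Request:
{"op": "step_arm", "data": {
  "increments": [
    [[0,0,0],0,1],
    [[0,0,0],0,1],
    [[0,0,0],0,1],
    [[0,0,0],0,1],
    [[0,0,0],0,1],
    [[0,0,0],0,1],
    [[0,0,0],0,1],
    [[0,0,0],0,1],
    [[0,0,-0.05],0,1],
    [[0,0,-0.12],0,1],
    [[0,0,-0.2],0,1],
    [[0,0,-0.28],0,1]
  ]
}}

```text
t: 7.78
ee_pos: [0.4311, 0.2813, 0.1361]
ee_rot: [0.997, -0.075, -0.001, 0.0]
ft_force: [0.1, 0.5, 0.3]
finger_gap: 0.0901
grasp_force: 0.0
```

Request:
{"op": "step_arm", "data": {
  "increments": [
    [[0,0,-0.1],0,1],
    [[0,0,-0.25],0,1],
    [[-0.05,0.1,-0.3],0,1],
    [[-0.1,0.8,-0.3],0,1],
    [[-0.1,0.9,-0.3],-0.1,1],
    [[-0.1,0.9,-0.3],-0.3,1],
    [[-0.1,0.9,-0.3],-0.6,1],
    [[-0.1,0.9,-0.3],-0.6,1],
    [[-0.1,0.9,-0.3],-0.6,1],
    [[-0.1,0.9,-0.3],-0.6,1],
    [[-0.1,0.9,-0.3],-0.6,1],
    [[-0.1,0.9,-0.3],-0.6,1]
  ]
}}

```text
t: 8.78
ee_pos: [0.344, -0.0479, 0.255]
ee_rot: [0.946, 0.323, 0.0, 0.0]
ft_force: [0.1, -1.1, -0.2]
finger_gap: 0.0939
grasp_force: 0.0
```

```bash
python3 -c "
from h import *
plan([.42,-.21,.26],1.715)"
```

```text
t 8.7833 at [ 0.344  -0.0479  0.255 ] yaw 0.658 tilt [ 1.1e-03 -4.0e-04 -1.0e+00] q [-0.3  -0.38  1.68 -0.    1.84  0.61] -> shift [-0.0977  0.4369 -0.012 ] spin -0.7045 F [ 0.1 -1.1 -0.2]
```

Request:
{"op": "step_arm", "data": {
  "increments": [
    [[-0.17,0.65,-0.02],-0.7,1],
    [[-0.17,0.65,-0.02],-0.7,1],
    [[-0.17,0.65,-0.02],-0.7,1],
    [[-0.17,0.65,-0.02],-0.7,1],
    [[-0.17,0.65,-0.02],-0.7,1],
    [[-0.17,0.65,-0.02],-0.7,1],
    [[-0.17,0.65,-0.02],-0.7,1],
    [[-0.17,0.65,-0.02],-0.7,1],
    [[-0.17,0.65,-0.02],-0.7,1],
    [[-0.17,0.65,-0.02],-0.7,1],
    [[-0.17,0.65,-0.02],-0.7,1],
    [[-0.17,0.65,-0.02],-0.7,1]
  ]
}}

```text
t: 9.78
ee_pos: [0.4487, -0.2941, 0.263]
ee_rot: [0.659, 0.752, -0.0, 0.0]
ft_force: [-0.3, -0.0, 0.7]
finger_gap: 0.0942
grasp_force: 0.0
```

Run:
```python
from h import *
s=state();im=capture('wrist');C=cam('wrist',s);np.savez('w2.npz',im=im,p=s['ee_pos'],q=s['ee_rot'])
o=im[:,:,::-1].copy()
c=np.array([.4635,-.212]);y=np.array([-.144,.9896])
for t in(-.044,0,.027,.044):
    u=proj(C,[*(c+y*t),.14])[0];print(t,u.round(1));cv2.circle(o,tuple(int(x) for x in u.round()),3,(0,255,0),1)
cv2.imwrite('pics/w2.png',o)
plan([*(c+y*.027),.26],1.715)
```

```text
-0.044 [282.5 156.2]
0 [282.8 108.4]
0.027 [283.   77.3]
0.044 [283.1  57. ]
t 9.8333 at [ 0.4487 -0.294   0.2631] yaw 1.702 tilt [ 5.e-04 -4.e-04 -1.e+00] q [-0.69  0.05  1.29 -0.    1.79 -0.82] -> shift [0.2658 0.0626 0.0076] spin -0.0084 F [ 0.2 -0.2  0.5]
```

View pics/w2.png

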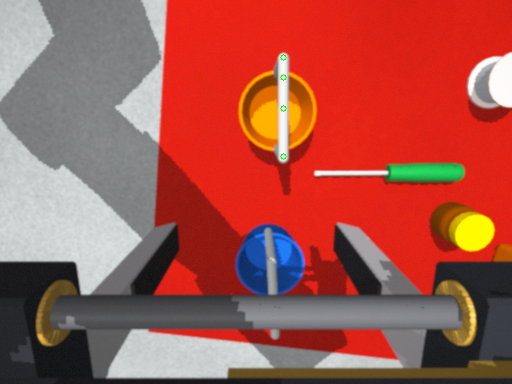

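The picture shows the orange bar from (283,52) to (283,160), exactly on the estimate. The blue pail is below it, at (270,258).

Request:
{"op": "step_arm", "data": {
  "increments": [
    [[0.09,0.02,0],-0.008,1],
    [[0.18,0.05,0],-0.008,1],
    [[0.266,0.062,0],-0.008,1],
    [[0.266,0.062,0.05],-0.008,1],
    [[0.266,0.062,0.13],-0.008,1],
    [[0.266,0.062,0.21],-0.008,1],
    [[0.266,0.062,0.29],-0.008,1],
    [[0.266,0.062,0.34],-0.008,1],
    [[0.266,0.062,0.355],-0.008,1],
    [[0.266,0.062,0.355],-0.008,1],
    [[0.266,0.062,0.355],-0.008,-1],
    [[0.266,0.062,0.355],-0.008,-1]
  ]
}}

```text
t: 10.83
ee_pos: [0.4605, -0.1862, 0.1232]
ee_rot: [0.654, 0.756, 0.0, 0.002]
ft_force: [0.5, -0.4, -0.2]
finger_gap: 0.0844
grasp_force: 0.0
```

Request:
{"op": "step_arm", "data": {
  "increments": [
    [[0,0,0],0,-1],
    [[0,0,0],0,-1],
    [[0,0,0],0,-1],
    [[0,0,0],0,-1],
    [[0,0,0],0,-1],
    [[0,0,0],0,-1],
    [[0,0,0],0,-1],
    [[0,0,0],0,-1],
    [[0,0,0],0,-1],
    [[0,0,0],0,-1],
    [[0,0,0],0,-1],
    [[0,0,0],0,-1]
  ]
}}

```text
t: 11.83
ee_pos: [0.4593, -0.1856, 0.1208]
ee_rot: [0.654, 0.756, -0.0, 0.0]
ft_force: [0.1, -0.5, 0.1]
finger_gap: 0.009
grasp_force: 30.0
```

Request:
{"op": "step_arm", "data": {
  "increments": [
    [[0,0,0],0,-1],
    [[0,0,0],0,-1],
    [[0,0,0],0,-1],
    [[0,0,0],0,-1],
    [[0,0,0],0,-1],
    [[0,0,0],0,-1]
  ]
}}

```text
t: 12.33
ee_pos: [0.4593, -0.1856, 0.1207]
ee_rot: [0.654, 0.756, -0.0, 0.0]
ft_force: [0.2, -1.2, -0.3]
finger_gap: 0.0095
grasp_force: 30.0
```

Request:
{"op": "step_arm", "data": {
  "increments": [
    [[0,0,-0.01],0,-1],
    [[0,0,-0.03],0,-1],
    [[0,0,-0.07],0,-1],
    [[0,0,-0.12],0,-1],
    [[0,0,-0.17],0,-1],
    [[0,0,-0.22],0,-1],
    [[0,0,-0.27],0,-1],
    [[0,0,-0.32],0,-1],
    [[0,0,-0.36],0,-1],
    [[0,0,-0.38],0,-1],
    [[0,0,-0.385],0,-1],
    [[0,0,-0.385],0,-1]
  ]
}}

```text
t: 13.33
ee_pos: [0.4594, -0.1857, 0.2753]
ee_rot: [0.654, 0.756, 0.0, 0.001]
ft_force: [0.2, -0.4, -2.1]
finger_gap: 0.0089
grasp_force: 30.0
```

Run:
```python
from h import *
C=cam('top')
tip=unproj(C,np.array([357,186])/4+[140,170],.262)[0];post=unproj(C,np.array([349,89])/2.1+[70,120],.256)[0]
print('tip',tip.round(4),'post',post.round(4),np.linalg.norm((tip-post)[:2]))
yaw=-.12;o=np.array([.671,.095]);ex=np.array([np.cos(yaw),np.sin(yaw)]);ey=np.array([-ex[1],ex[0]])
print('tip pred',o-.142*ex,'seat',o-.11*ex)
s=state();print(s['finger_gap'],s['torque'].round(2))
for d in(.24,.11):plan([*(o-d*ex+.027*ey),s['ee_pos'][2]],np.pi/2+yaw,s)
```

```text
tip [0.5296 0.1163 0.262 ] post [0.6713 0.0959 0.256 ] 0.14315661515577383
tip pred [0.53002117 0.11199913] seat [0.56179105 0.10816834]
0.00892637204034316 [-0.03 -0.02 -0.06]
t 13.3333 at [ 0.4594 -0.1857  0.2753] yaw 1.715 tilt [ 9.e-04 -5.e-04 -1.e+00] q [-0.5  -0.04  1.36 -0.    1.82 -0.64] -> shift [ 8.402e-01  6.300e-02 -5.000e-04] spin 0.1764 F [ 0.2 -0.4 -2.1]
t 13.3333 at [ 0.4594 -0.1857  0.2753] yaw 1.715 tilt [ 9.e-04 -5.e-04 -1.e+00] q [-0.5  -0.04  1.36 -0.    1.82 -0.64] -> shift [ 7.552e-01  3.767e-01 -2.000e-04] spin 0.1764 F [ 0.2 -0.4 -2.1]
```

Request:
{"op": "step_arm", "data": {
  "increments": [
    [[0.02,0,0],0.02,-1],
    [[0.06,0,0],0.04,-1],
    [[0.12,0.01,0],0.06,-1],
    [[0.19,0.015,0],0.08,-1],
    [[0.26,0.02,0],0.1,-1],
    [[0.34,0.025,0],0.12,-1],
    [[0.42,0.03,0],0.14,-1],
    [[0.5,0.035,0],0.16,-1],
    [[0.58,0.04,0],0.18,-1],
    [[0.66,0.05,0],0.186,-1],
    [[0.74,0.055,0],0.186,-1],
    [[0.79,0.06,0],0.186,-1]
  ]
}}

```text
t: 14.33
ee_pos: [0.4362, 0.1332, 0.2731]
ee_rot: [0.752, 0.659, -0.001, -0.001]
ft_force: [0.4, -0.9, -1.6]
finger_gap: 0.0089
grasp_force: 30.0
```

Request:
{"op": "step_arm", "data": {
  "increments": [
    [[0.03,0,0],0,-1],
    [[0.045,0,0],0,-1],
    [[0.05,0,0],0,-1],
    [[0.05,0,0],0,-1],
    [[0.05,0,0],0,-1]
  ]
}}

```text
t: 14.75
ee_pos: [0.4401, 0.1496, 0.2742]
ee_rot: [0.753, 0.658, -0.001, -0.0]
ft_force: [-0.6, -0.3, -0.7]
finger_gap: 0.009
grasp_force: 30.0
```

```bash
cat > ap.py <<'E'
from h import *
import sys
yaw=-.135;o=np.array([.6713,.0955]);ex=np.array([np.cos(yaw),np.sin(yaw)]);ey=np.array([-ex[1],ex[0]])
s=state();print(s['finger_gap'])
for d in(.24,.11):plan([*(o-d*ex+.027*ey),s['ee_pos'][2]],np.pi/2+yaw,s)
E
python3 ap.py
python3 - <<'E'
from h import *
a=capture('scene');b=capture('wrist');np.save('w3.npy',b);t=capture('top')
s=state()
o=cv2.resize(a[140:270,180:330],None,fx=3,fy=3,interpolation=cv2.INTER_CUBIC)[:,:,::-1]
p=cv2.resize(t[150:280,185:290],None,fx=3,fy=3,interpolation=cv2.INTER_CUBIC)[:,:,::-1]
cv2.imwrite('pics/s3.png',np.hstack([o,p]))
E
```

```text
0.008989263137457987
t 14.75 at [0.4401 0.1496 0.2742] yaw 1.435 tilt [-1.e-03 -8.e-04 -1.e+00] q [ 0.21 -0.11  1.43 -0.    1.82  0.34] -> shift [ 0.0112 -0.0091 -0.    ] spin -0.0003 F [-0.6 -0.3 -0.7]
t 14.75 at [0.4401 0.1496 0.2742] yaw 1.435 tilt [-1.e-03 -8.e-04 -1.e+00] q [ 0.21 -0.11  1.43 -0.    1.82  0.34] -> shift [ 1.130e-02  3.159e-01 -3.000e-04] spin -0.0003 F [-0.6 -0.3 -0.7]
```

View pics/s3.png

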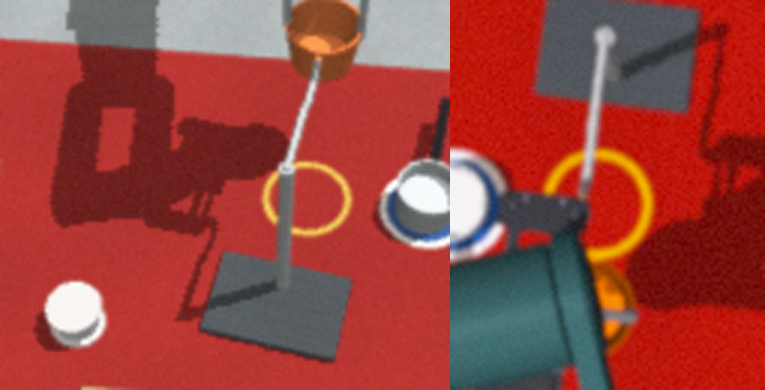

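The scene view shows the pail level, with its legs on either side of the hook's line (tip at crop 318,62). The top view agrees.

Request:
{"op": "step_arm", "data": {
  "increments": [
    [[0.011,0.01,0],0,-1],
    [[0.011,0.03,0],0,-1],
    [[0.011,0.06,0],0,-1],
    [[0.011,0.095,0],0,-1],
    [[0.011,0.13,0],0,-1],
    [[0.011,0.165,0],0,-1],
    [[0.011,0.2,0],0,-1],
    [[0.011,0.235,0],0,-1],
    [[0.011,0.27,0],0,-1],
    [[0.011,0.295,0],0,-1],
    [[0.011,0.31,0],0,-1],
    [[0.011,0.316,0],0,-1]
  ]
}}

```text
t: 15.9
ee_pos: [0.5671, 0.1374, 0.274]
ee_rot: [0.753, 0.658, -0.001, -0.0]
ft_force: [-0.5, 0.3, -0.5]
finger_gap: 0.0096
grasp_force: 30.0
```

```bash
python3 ap.py
python3 - <<'E'
from h import *
s=state();b=capture('wrist');t=capture('top');C=cam('wrist',s)
yaw=-.135;o=np.array([.6713,.0955]);ex=np.array([np.cos(yaw),np.sin(yaw)])
for d,z in((-.142,.262),(-.11,.24),(-.075,.252),(0,.256)):print(d,proj(C,[*(o+d*ex),z])[0].round(0))
p=cv2.resize(t[150:280,185:290],None,fx=2.2,fy=2.2,interpolation=cv2.INTER_CUBIC)[:,:,::-1]
q=np.zeros((384,p.shape[1],3),np.uint8);q[:p.shape[0]]=p
cv2.imwrite('pics/s4.png',np.hstack([b[:,:,::-1],q]))
E
```

```text
0.009582554818287499
t 15.9 at [0.5671 0.1374 0.274 ] yaw 1.436 tilt [-1.e-03 -4.e-04 -1.e+00] q [ 0.14  0.16  1.15 -0.    1.83  0.28] -> shift [-1.300e-03 -3.278e-01  3.000e-04] spin -0.0 F [-0.5  0.3 -0.5]
t 15.9 at [0.5671 0.1374 0.274 ] yaw 1.436 tilt [-1.e-03 -4.e-04 -1.e+00] q [ 0.14  0.16  1.15 -0.    1.83  0.28] -> shift [-0.0013 -0.0028  0.    ] spin -0.0 F [-0.5  0.3 -0.5]
-0.142 [206. 271.]
-0.11 [254. 257.]
-0.075 [305. 264.]
0 [416. 267.]
```

View pics/s4.png

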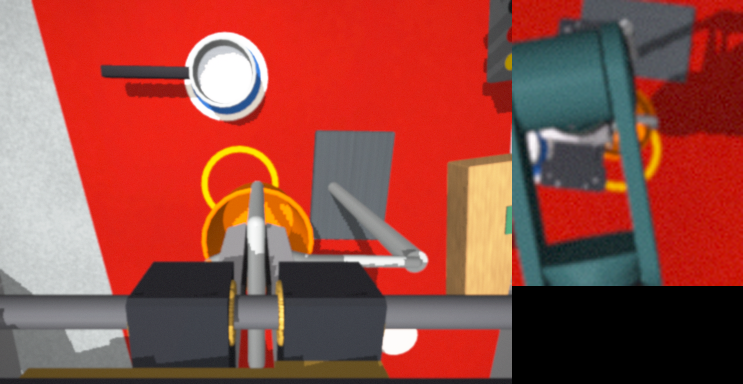

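The wrist view shows the wire running under the bar through the window, post top at (416,261) against (416,267) predicted. So the hook lies about 3 mm further to +y. Correct for that and lower.

Request:
{"op": "step_arm", "data": {
  "increments": [
    [[0.008,-0.003,0.005],0,-1],
    [[0.008,-0.003,0.015],0,-1],
    [[0.008,-0.003,0.03],0,-1],
    [[0.008,-0.003,0.045],0,-1],
    [[0.008,-0.003,0.06],0,-1],
    [[0.008,-0.003,0.075],0,-1],
    [[0.008,-0.003,0.088],0,-1],
    [[0.008,-0.003,0.097],0,-1],
    [[0.008,-0.003,0.102],0,-1],
    [[0.008,-0.003,0.104],0,-1],
    [[0.008,-0.003,0.104],0,-1],
    [[0.008,-0.003,0.104],0,-1]
  ]
}}

```text
t: 17.0
ee_pos: [0.5655, 0.1411, 0.2335]
ee_rot: [0.753, 0.658, 0.0, 0.0]
ft_force: [-0.6, 0.1, -2.0]
finger_gap: 0.009
grasp_force: 30.0
```

Request:
{"op": "step_arm", "data": {
  "increments": [
    [[0,0,0.002],0,-1],
    [[0,0,0.002],0,-1],
    [[0,0,0.004],0,-1],
    [[0,0,0.004],0,-1],
    [[0,0,0.004],0,-1]
  ]
}}

```text
t: 17.42
ee_pos: [0.5653, 0.1411, 0.2315]
ee_rot: [0.753, 0.658, -0.0, 0.0]
ft_force: [-0.0, -0.4, -1.7]
finger_gap: 0.0092
grasp_force: 30.0
```

Request:
{"op": "step_arm", "data": {
  "increments": [
    [[0,0,0.001],0,-1],
    [[0,0,0.002],0,-1],
    [[0,0,0.003],0,-1],
    [[0,0,0.003],0,-1]
  ]
}}

```text
t: 17.75
ee_pos: [0.5652, 0.1411, 0.2302]
ee_rot: [0.753, 0.658, -0.0, -0.0]
ft_force: [0.3, 0.0, -0.9]
finger_gap: 0.0089
grasp_force: 30.0
```

```bash
python3 -c "
from h import *
f=[]
for _ in range(4):
  s=state();f.append(s['ft_force']);capture('wrist')
print(np.mean(f,0),s['ee_pos'],s['torque'])"
```

```text
[-0.01535749  0.2433007  -1.35721078] [0.5652664  0.14114844 0.23035418] [ 0.04776083 -0.11267006 -0.02973962]
```

Request:
{"op": "step_arm", "data": {
  "increments": [
    [[0,0,0.001],0,-1],
    [[0,0,0.002],0,-1],
    [[0,0,0.003],0,-1],
    [[0,0,0.003],0,-1]
  ]
}}

```text
t: 18.28
ee_pos: [0.5654, 0.1412, 0.2295]
ee_rot: [0.753, 0.658, 0.0, 0.0]
ft_force: [0.0, -0.3, -0.7]
finger_gap: 0.0089
grasp_force: 30.0
```

```bash
python3 -c "
from h import *
f=[]
for _ in range(4):
  s=state();f.append(s['ft_force']);capture('wrist')
print(np.mean(f,0),s['ee_pos'],s['torque'])"
```

```text
[ 0.22856072  0.36084056 -0.153274  ] [0.56536876 0.14115516 0.22947589] [-0.00138528 -0.1250805   0.03067194]
```

Request:
{"op": "step_arm", "data": {
  "increments": [
    [[0,0,0],0,-0.6],
    [[0,0,0],0,-0.2],
    [[0,0,0],0,0.2],
    [[0,0,0],0,0.2],
    [[0,0,0],0,0.2],
    [[0,0,0],0,0.2],
    [[0,0,0],0,0.2],
    [[0,0,0],0,0.2],
    [[0,0,0],0,0.2],
    [[0,0,0],0,0.2],
    [[0,0,0],0,0.2],
    [[0,0,0],0,0.2]
  ]
}}

```text
t: 19.48
ee_pos: [0.5653, 0.1411, 0.2291]
ee_rot: [0.753, 0.658, -0.0, 0.0]
ft_force: [-0.1, 0.4, 1.4]
finger_gap: 0.0561
grasp_force: 0.0
```

Request:
{"op": "step_arm", "data": {
  "increments": [
    [[0,0,-0.01],0,0.2],
    [[0,0,-0.03],0,0.2],
    [[0,0,-0.06],0,0.2],
    [[0,0,-0.1],0,0.2],
    [[0,0,-0.15],0,0.2],
    [[0,0,-0.2],0,0.2],
    [[0,0,-0.25],0,0.2],
    [[0,0,-0.3],0,0.2],
    [[0,-0.05,-0.3],0,0.2],
    [[0,-0.15,-0.3],0,0.2],
    [[0,-0.25,-0.3],0,0.2],
    [[0,-0.35,-0.3],0,0.2]
  ]
}}

```text
t: 20.48
ee_pos: [0.4253, 0.1599, 0.3504]
ee_rot: [0.753, 0.658, 0.001, 0.0]
ft_force: [-0.3, 1.4, 0.6]
finger_gap: 0.0565
grasp_force: 0.0
```

Request:
{"op": "step_arm", "data": {
  "increments": [
    [[0,-0.1,0],0,0.2],
    [[0,-0.2,0],0,0.2],
    [[0,-0.25,0],0,0.2],
    [[0,-0.25,0],0,0.2],
    [[0,-0.25,0],0,0.2],
    [[0,-0.25,0],0,0.2],
    [[0,-0.25,0],0,0.2],
    [[0,-0.25,0],0,0.2],
    [[0,-0.25,0],0,0.2],
    [[0,-0.25,0],0,0.2],
    [[0,-0.25,0],0,0.2],
    [[0,-0.25,0],0,0.2]
  ]
}}

```text
t: 21.48
ee_pos: [0.3277, 0.1733, 0.3489]
ee_rot: [0.753, 0.658, -0.0, -0.0]
ft_force: [0.5, 1.1, -0.3]
finger_gap: 0.0566
grasp_force: 0.0
```

Run:
```python
from h import *
a=capture('scene');t=capture('top')
o=cv2.resize(a[140:270,180:330],None,fx=3,fy=3,interpolation=cv2.INTER_CUBIC)[:,:,::-1]
p=cv2.resize(t[150:280,160:275],None,fx=3,fy=3,interpolation=cv2.INTER_CUBIC)[:,:,::-1]
cv2.imwrite('pics/s5.png',np.hstack([o,p]));np.save('sc1.npy',a)
```

```text
(no output)
```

View pics/s5.png

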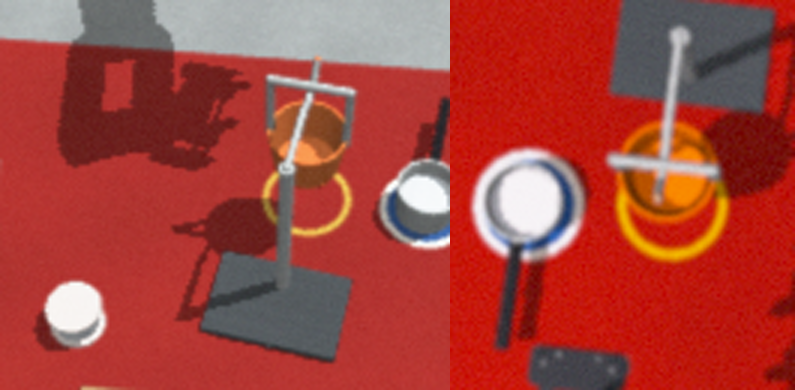

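The pail hangs in the hook (bar crossing the wire at right crop (665,167)) and the pot stands on the mark. Wait for any swing to die, then check that it is still.

Request:
{"op": "step_arm", "data": {
  "increments": [
    [[0,0,0],0,0.2],
    [[0,0,0],0,0.2],
    [[0,0,0],0,0.2],
    [[0,0,0],0,0.2],
    [[0,0,0],0,0.2],
    [[0,0,0],0,0.2],
    [[0,0,0],0,0.2],
    [[0,0,0],0,0.2],
    [[0,0,0],0,0.2],
    [[0,0,0],0,0.2],
    [[0,0,0],0,0.2],
    [[0,0,0],0,0.2]
  ]
}}

```text
t: 22.58
ee_pos: [0.3274, 0.1733, 0.3492]
ee_rot: [0.753, 0.658, -0.0, 0.0]
ft_force: [-0.2, 0.7, -0.3]
finger_gap: 0.0563
grasp_force: 0.0
```

Request:
{"op": "step_arm", "data": {
  "increments": [
    [[0,0,0],0,0.2],
    [[0,0,0],0,0.2],
    [[0,0,0],0,0.2],
    [[0,0,0],0,0.2],
    [[0,0,0],0,0.2],
    [[0,0,0],0,0.2],
    [[0,0,0],0,0.2],
    [[0,0,0],0,0.2],
    [[0,0,0],0,0.2],
    [[0,0,0],0,0.2],
    [[0,0,0],0,0.2],
    [[0,0,0],0,0.2]
  ]
}}

```text
t: 23.58
ee_pos: [0.3274, 0.1733, 0.3492]
ee_rot: [0.753, 0.658, -0.0, 0.0]
ft_force: [-0.3, -0.1, 0.5]
finger_gap: 0.0565
grasp_force: 0.0
```

Run:
```python
from h import *
def cen():
    h=cv2.cvtColor(capture('top'),cv2.COLOR_RGB2HSV).astype(int);b=(h[...,0]<20)&(h[...,0]>8)&(h[...,1]>120);b[:185]=0;b[235:]=0;b[:,:205]=0;b[:,245:]=0
    return pix(b).mean(0).round(2),b.sum()
for _ in range(20):print(*cen(),end='; ')
print(state()['t'])
```

```text
[230.41 210.83] 712; [230.4  210.95] 711; [230.41 210.84] 714; [230.46 210.85] 714; [230.41 210.85] 712; [230.43 210.75] 715; [230.39 210.79] 714; [230.45 210.96] 715; [230.44 210.93] 712; [230.41 210.9 ] 715; [230.44 210.82] 714; [230.36 210.83] 712; [230.39 210.88] 714; [230.39 210.83] 716; [230.38 210.78] 719; [230.42 210.88] 713; [230.41 210.78] 711; [230.44 210.88] 718; [230.42 210.9 ] 716; [230.42 210.82] 713; 24.5833
```

It is still.

```bash
python3 -c "
from rig import *
print(job_done())"
```

```text
the job is handed in; nothing more can be done
None
```

The solder pot was slid flat onto the blue spot, then the orange pail was hung by its handle in the hook and let go. It was hanging still when I handed the job in, at about 25 s, with the robot touching nothing; no verdict came back.

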